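# Unlock a movement case and hold its sprung cover half open

## Task

Slide the black transport lock on the front of the movement case all the way to its end stop at the green mark, then lift the sprung cover by its orange grip to half open, 45 degrees give or take 5, and keep holding it there. The job finishes with the robot still holding the cover still at that angle: do not let go, as it would snap shut. Leave the two movements inside and everything else on the bench where they are.

Things in the scene. Friction and masses are not known exactly. Their poses are not given: they have to be found in the camera images.
- case: movement case, fixed: grey tray 180 (x) x 220 (y) x 58 mm high with a grey plinth 65 mm deep, 220 wide, 50 high along its front. Origin: centre of the tray's underside, on the bench. x points from front (plinth, robot side) to back (hinge), y left as seen from the front, z up. On the plinth's slot a red mark shows the locked end (y = +30 mm), a green one the free end (y = +80 mm)
- cover (a joint): cover angle, rad: 0 shut (level), grows as the front edge rises, stop at 1.4. A spring and its weight pull it shut from any angle, 2 to 5 N at the grip. Aluminium frame, clear pane, 180 x 220 x 8 mm, top 66.5 mm above the bench when shut, hinged along its back edge. A steel tab (24 mm wide, 18 mm out of the front edge, at case y = +34 mm) is held down by the lock's tongue until that is slid away
- cover_grip (a point): in the cover's orange grip, an upright block 22 (x) x 14 (y) x 38 mm (z) on the cover's front frame at case y = -45 mm, its middle 18 mm behind the cover's front edge. The point is on the block's middle line, 26 mm above the cover's top face, 12 mm below the block's top. Axes turn with the cover (the case's when shut). Pinch it across y
- cover_hinge (a point): middle of the cover's hinge line (its back edge), which runs along the case's y axis 58.5 mm above the bench. When shut, cover_grip lies 162 mm in front of it, 34 mm above it and 45 mm to its right (-y)
- lock (a joint): position of the transport lock, m: 0 locked, 0.05 its end stop (free); starts at 0 to 0.008. It slides along the case's +y (left seen from the front), needs about 2 N and stays where it is left. Its tongue clears the cover's tab beyond about 0.025
- lock_top (a point): centre of the top of the lock's black grip, a block 24 (x) x 20 (y) x 42 mm (z) on the plinth, top 92.5 mm above the bench, its middle 38 mm in front of the tray. A steel tongue 14 mm wide reaches from it to the back (+x) over the cover's tab, 69 to 75 mm above the bench. Axes as the case's. Can be pinched across y or pushed along y
- movement_a: brass watch movement with a steel face, disc 32 mm across, 7 mm high, lying loose in the tray under the cover; origin at the centre of its underside
- movement_b: brass watch movement with a copper face, disc 32 mm across, 7 mm high, lying loose in the tray under the cover; origin at the centre of its underside
- oil_jar: bystander: amber jar with black cap, 38 mm across, 50 mm high, standing beside the case; origin at the centre of its underside
- loupe: bystander: black eye loupe, a cone 38 mm across and 30 mm high, beside the case; origin at the centre of its underside
- watch_head: bystander: steel watch head with a white dial, 40 mm across, 11 mm high, beside the case; origin at the centre of its underside
- dust_dome: bystander: clear dust dome with a black knob, 48 mm across, 45 mm high, beside the case; origin at the centre of its underside
- screwdriver: bystander: small yellow-handled screwdriver, 130 mm long, lying behind the case; origin at its middle, x axis along it

How it is judged:
By the outcome, as a careful person would: the job done as asked, in the order asked, and still so for the second after the job is handed in, while the arm keeps its last pose, push and grip.
It also fails if it takes over 42 s, if anything falls off the work surface, if the arm or the gripper's body presses on something with over 40 N, if the wrist force passes 120 N, or if a joint passes its speed limit or range.

## Robot

A 6-joint arm with a two-finger parallel gripper is mounted at the origin on the work surface. World frame = base frame: x ahead of the robot, y to its left, z up, the work surface at z = 0. Lengths are in mm, angles in degrees, forces in N, time in s.
With the tool pointing down it reaches from about 300 to 850 mm from the base axis. Payload 4.2 kg.
Tool frame: the origin (TCP) lies between the finger pads; the fingertips stand 14 mm ahead of it and the grasp point (between the pads) lies 5 mm behind it; z points along the fingers, y is the line along which they close (so a half turn about z gives the same grasp; the last joint's range is limited). The gripper opens to 91 mm and grips with 3 to 60 N. Pads are 32 mm wide; open, the fingers measure 118 mm over their backs; the gripper's body (76 mm by 178 mm) begins 60 mm behind the grasp point.
Start: joints at [69.729, 18.312, 89.639, -0, 72.044, -1.146], TCP at [188.394, 543.28, 191.376] pointing down, gripper open.
Joint ranges: [-177.97, 177.97], [-48.28, 115.42], [12.27, 149.76], [-77.06, 257.06], [2.81, 150.46], [-146.56, 146.56]. Speed limits (degrees/s): [147.25, 147.25, 180, 180, 180, 180].

## Interface

Orientations are given as [roll, pitch, yaw] about the fixed x, y, z axes, in that order (R = Rz(yaw) Ry(pitch) Rx(roll)).
In Python, from workcell import * gives the robot as it stands. The module is installed in compiled form; this text tells all that it offers.
- The arm moves only by the tool send_rows, never from a script. Its argument "deltas" is a list of rows, each a list of 2 entries, a list of its own where there are three numbers: the shift along the tool's x, y, z normalised to -1 to 1, where 1 is 0.5 m, then the turn, a rotation vector about the tool's x, y, z normalised to -1 to 1, where 1 is 0.5 rad. A call has 1 to 10 rows; each row shifts and turns the commanded pose from where the row before left it, along the tool's axes as they then stand; what a row does not reach is not made up. A row lasts 1/10 s, in which the tool goes at most 50 mm and 8.59 degrees, less where a joint would pass 70% of its speed; a pose out of reach is approached as far as the arm can. A call with a number of a shift or a turn outside -1 to 1 is refused whole. A call with a gripper value outside its range is refused whole. "grip" is the closure, from 0 (fully open) to 1 (shut), set as the call begins (left out, the last holds). The fingers move at their own pace and stop on an object; "grip_force" is the grip in N (left out, the last holds). Time passes only in rows, so rows that do not move let the fingers close. It gives the time, the measured TCP pose, the force, the opening and the grip force at its end, in the units of the state.
- state(): the state, without advancing time (a new reading comes with each control period).
- grab_frame(name): name is "scene" or "side" or "wrist"; returns the picture (384x512x3 uint8, red, green, blue); there is no depth.
- calibration(name): a dict with "mtx" (3x3 intrinsics, pixels), "D" ([k1, k2, p1, p2, k3] as OpenCV has them; the pictures are not rectified), "R" (3x3) and "t" (3): a world point X has camera coordinates R X + t. Camera axes: x right, y down, z forward; pixel columns grow to the right and rows downward; lengths in mm; the calibration is good to about 2 mm. A picture is of the moment at which its call begins: read the wrist's pose just before it. calibration takes no time and is no camera call; for the wrist camera it gives the pose at the moment of the call.
- job_done(): hands the job in; it is judged then, once.
Trained networks look in the newest picture that a camera, given by its name, has taken for a name from the list of things; names that differ only in an ending like _2 or _b are one class to them, and where a whole thing is asked for, a point or a joint stands for the part that bears it (a point fixed in the world has none). Each returns a list of dicts, best first, with "p" (0 to 1); they miss things now and then, are a little off and sometimes report something else, mostly with a low value. They report only what shows in the picture. A call takes as long as a camera call.
- trace(camera, label): "pixels" (384x512 bool, what is visible of it) and "bbox" ([left, top, width, height] in pixels, round what is visible of it).
The state is a dict: "time_s": time; "qpos": joint angles; "qvel": joint speeds; "effort": joint torques, N m; "ee_pos": TCP position; "ee_rot": TCP orientation; "force": force on the tool from outside, world axes, zero at the start; "torque": the same for the moment, N m; "gripper_width": finger opening in mm; "gripper_force": force on a finger pad.
Only numpy, scipy, OpenCV 4.12 (cv2) and the standard library are available. Lean on these libraries where they do the work, as an engineer would, in place of code of your own. Each camera call takes 0.05 s, during which the arm holds its last target. There are 200 camera calls.

## Working session

There is one attempt and no reset: what is moved stays moved. The work goes in short steps, Python scripts to look and compute and a tool call to move; the robot and the scene stay as the last step left them, time stands still between calls to the robot, and variables do not carry over. Pictures are saved under pics/ and viewed, at most 10 in all, crops included, and the job is handed in when it is done.

Besides the shell and the picture viewer there is one more tool, called after "Request:" as a command line: name --argument value ..., lists and objects as JSON in quotes. send_rows: Moves the arm, as the interface text tells. Scaled input: -1 to 1 covers 0.5 m each way for a shift and 0.5 rad each way for a turn. Its arguments: {"type":"object","properties":{"deltas":{"type":"array","items":{"type":"array"}},"grip":{"type":"number"},"grip_force":{"type":"number"}},"required":["deltas"]}

```bash
mkdir -p pics; python3 - <<'E'
from workcell import *
import cv2,numpy as np
s=state();print(s)
for c in ["scene","side"]:
    im=grab_frame(c);cv2.imwrite(f"pics/{c}0.png",im[:,:,::-1])
    for l in ["lock_top","cover_grip","case"]:
        for d in trace(c,l)[:2]:
            m=d["pixels"];v,u=np.nonzero(m);print(c,l,round(d["p"],2),d["bbox"],u.mean(),v.mean())
    k=calibration(c);print(k)
E
```

```text
{'time_s': 0.0, 'qpos': array([ 6.97283520e+01,  1.83500246e+01,  8.97076132e+01, -3.19778758e-04,
        7.20425726e+01, -1.14651684e+00]), 'qvel': array([-0.03129219,  0.01691919,  0.0233656 , -0.01718392,  0.03139175,
        0.03484239]), 'effort': array([-7.74709515e-04, -4.12477005e+01, -2.31962746e+01,  7.27907801e-02,
        4.57975524e-02, -1.45345612e-04]), 'ee_pos': array([188.20446738, 542.74383117, 190.52833516]), 'ee_rot': array([-1.79899804e+02, -1.70115585e-03,  1.60874966e+02]), 'force': array([ 0.16084317,  0.25749447, -0.20089823]), 'torque': array([-0.01520228, -0.04616714, -0.03719144]), 'gripper_force': 0.0, 'gripper_width': 91.33142514805188}
scene lock_top 0.7 [239.3, 126.7, 16.6, 21.5] 248.37089201877933 136.59154929577466
scene cover_grip 0.74 [186.1, 141.8, 117.5, 82.8] 239.74908992854253 184.24524740461104
{'mtx': array([[350.39634148,   0.        , 255.20016208],
       [  0.        , 350.39634148, 193.61143932],
       [  0.        ,   0.        ,   1.        ]]), 'D': array([-0.0604109,  0.       ,  0.       ,  0.       ,  0.       ]), 'R': array([[ 0
[... 273 characters left out ...]
1487
side cover_grip 0.57 [218.7, 170.8, 127.2, 95.4] 285.71262002743487 217.3116598079561
side case 0.9 [219.3, 170.2, 157.8, 132.7] 298.39604558146556 232.82605086408572
side case 0.48 [222.6, 184.9, 25.3, 25.2] 235.93055555555554 194.46180555555554
{'mtx': array([[370.45705047,   0.        , 253.80445962],
       [  0.        , 370.45705047, 197.77748955],
       [  0.        ,   0.        ,   1.        ]]), 'D': array([-0.01239355,  0.        ,  0.        ,  0.        ,  0.        ]), 'R': array([[-0.92627603, -0.37674197, -0.00884328],
       [-0.23565706,  0.59739097, -0.76654405],
       [ 0.29407221, -0.7079474 , -0.64213084]]), 't': array([592.1517327 , 185.34141461, 635.21229283])}
```

```bash
python3 - <<'E'
import cv2,numpy as np
a=cv2.imread("pics/scene0.png")[80:280,130:390];b=cv2.imread("pics/side0.png")[130:330,180:440]
cv2.imwrite("pics/v1.png",cv2.resize(a,None,fx=3,fy=3,interpolation=cv2.INTER_CUBIC))
cv2.imwrite("pics/v2.png",cv2.resize(b,None,fx=3,fy=3,interpolation=cv2.INTER_CUBIC))
E
```

```text
(no output)
```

View pics/v1.png

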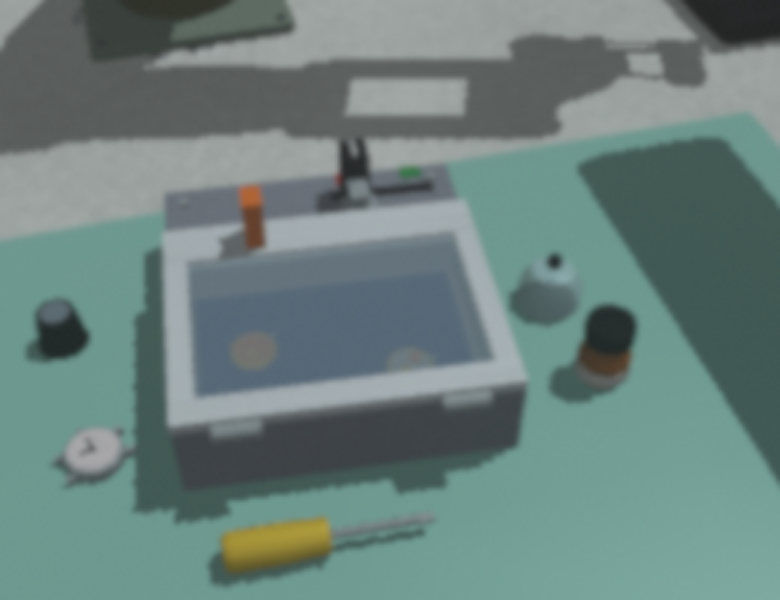

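View pics/v2.png

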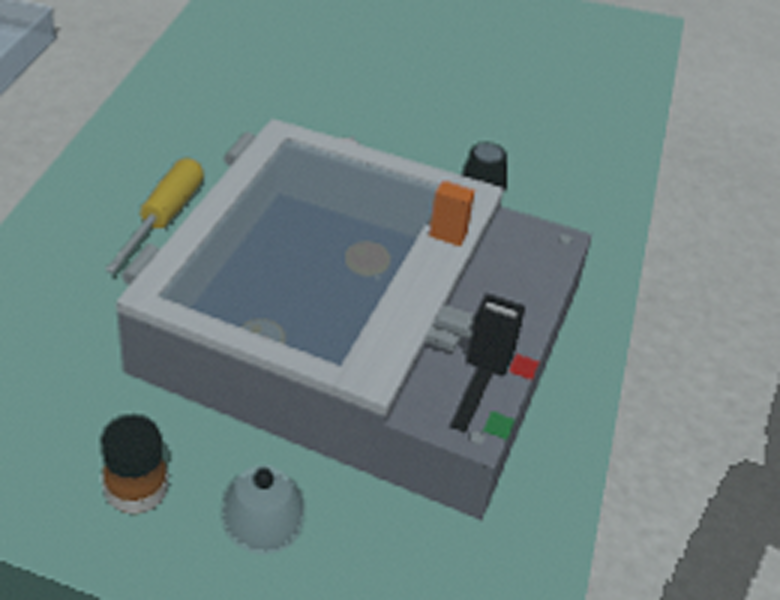

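The scene view shows the orange grip top at crop (251,195) and the black lock at (352,145) next to the red mark. The side view shows the grip at (454,190), the lock top at (503,303), and the case corners clearly. I'll fit the case pose to these corners.

```bash
cat > h.py <<'E'
from workcell import *
import cv2,numpy as np
from scipy.optimize import least_squares
from scipy.spatial.transform import Rotation as Ro
def proj(c,X):
    k=calibration(c);return cv2.projectPoints(np.array(X,float).reshape(-1,1,3),cv2.Rodrigues(k["R"])[0],k["t"],k["mtx"],k["D"])[0].reshape(-1,2)
def W(p,X):
    return Ro.from_euler('z',p[2]).apply(X)+[p[0],p[1],0]
E
python3 - <<'E'
from h import *
P={"scene":([130,80],[([-155,-110,50],165,193),([-155,110,50],447,164),([90,-110,66.5],168,424),([90,110,66.5],526,380),([-90,-110,66.5],162,233),([-90,110,66.5],467,203),([90,-110,0],185,488),([90,110,0],517,445),([-72,-45,104.5],251,195)]),
"side":([180,130],[([-155,110,50],497,463),([-155,-110,50],590,234),([90,-110,66.5],275,121),([-90,-110,66.5],500,187),([-90,110,66.5],387,408),([90,110,66.5],122,305),([90,110,0],124,375),([-155,110,0],482,517),([-72,-45,104.5],454,190)])}
def res(p,cs=("scene","side")):
    r=[]
    for c in cs:
        o,l=P[c];uv=np.array([[(a+.5)/3-.5+o[0],(b+.5)/3-.5+o[1]] for _,a,b in l])
        r.append(proj(c,W(p,[q[0] for q in l]))-uv)
    return np.concatenate(r)
for cs in [("scene","side"),("scene",),("side",)]:
    f=least_squares(lambda p:res(p,cs).ravel(),[500,150,0],loss='soft_l1',x_scale=[100,100,1]);print(f.x,np.degrees(f.x[2]));
    print(res(f.x,cs).round(1).tolist())
    p=f.x
    # lock: fit y
    if len(cs)==2: np.save("p.npy",p)
    print("grip",W(p,[[-72,-45,92.5]]),"lock0",W(p,[[-128,30,92.5]]))
p=np.load("p.npy")
for c,(u,v) in {"scene":(350,143),"side":(503,303)}.items():
    o=P[c][0]
    for q in (0,4,8): print(c,(proj(c,W(p,[[-128,30+q,92.5]]))[0]-o+.5)*3-.5,(u,v))
E
```

```text
[ 5.54622099e+02  3.50171508e+01 -1.01008179e-01] -5.787342342331691
[[-0.6, -0.2], [-0.6, -0.6], [0.2, 0.7], [0.7, -0.1], [-0.1, -0.7], [-0.9, -1.9], [-0.3, 1.0], [0.4, 0.3], [-0.4, -0.2], [-0.5, 2.0], [0.9, -0.1], [-1.3, -0.8], [1.3, 0.2], [0.1, -0.3], [-2.2, -0.9], [-0.5, -0.3], [0.1, 1.6], [0.4, 0.1]]
grip [[478.45143957  -2.49325604  92.5       ]] lock0 [[430.29960911  77.77131412  92.5       ]]
[ 5.54647528e+02  3.52198254e+01 -1.07934024e-01] -6.184164058378879
[[-0.0, -0.4], [-0.0, -0.4], [-0.1, 0.4], [0.5, 0.2], [0.3, -1.0], [-0.5, -1.7], [-0.5, 0.7], [0.2, 0.6], [-0.0, -0.3]]
grip [[478.2189062  -1.7621398  92.5      ]] lock0 [[430.62412617  78.83399481  92.5       ]]
[ 5.55045322e+02  3.47162136e+01 -9.38490840e-02] -5.3771564215736465
[[-0.1, 1.5], [0.4, -0.6], [-1.9, -0.9], [0.8, -0.2], [0.5, -0.6], [-2.2, -0.7], [-0.4, -0.1], [0.6, 1.1], [0.2, -0.3]]
grip [[479.14515307  -3.33854037  92.5       ]] lock0 [[430.4199398   76.57925235  92.5       ]]
scene [347.85238216 148.80826347] (350, 143)
scene [353.26233518 148.24761486] (350, 143)
scene [358.66641173 147.68821216] (350, 143)
side [502.80997347 306.38686495] (503, 303)
side [500.75834892 310.7459126 ] (503, 303)
side [498.68933242 315.14158259] (503, 303)
```

Request:
send_rows --deltas '[[[0, 0, 0], [0, 0, -0.232]], [[0, 0, 0], [0, 0, -0.232]], [[-0.047, -0.073, 0], [0, 0, 0]], [[-0.047, -0.073, 0], [0, 0, 0]], [[-0.047, -0.073, 0], [0, 0, 0]], [[-0.047, -0.073, 0], [0, 0, 0]], [[-0.047, -0.073, 0], [0, 0, 0]], [[-0.047, -0.073, 0], [0, 0, 0]], [[-0.047, -0.073, 0], [0, 0, 0]], [[-0.047, -0.073, 0], [0, 0, 0]]]' --grip 0.2

```text
time_s: 1.4
ee_pos: [346.3, 232.1, 191.6]
ee_rot: [180.0, 0.0, 174.2]
force: [0.7, -0.6, -0.1]
gripper_width: 73.3
gripper_force: 0.0
```

```bash
cat >> h.py <<'E'
def to(local,tilt=0):
    "tool-frame shift (norm) and turn (norm) from measured pose to case-local point, tool tilted back by tilt deg"
    p=np.load("p.npy");s=state()
    Rc=Ro.from_euler('xyz',s["ee_rot"],degrees=True)
    Rt=Ro.from_euler('z',p[2])*Ro.from_euler('y',tilt,degrees=True)*Ro.from_euler('xyz',[180,0,180],degrees=True)
    d=W(p,[local])[0]-s["ee_pos"]
    print(round(s["time_s"],2),s["ee_pos"].round(1),s["ee_rot"].round(1),"q",s["qpos"].round(0),"F",s["force"].round(1),"w",round(s["gripper_width"],1),s["gripper_force"])
    print("local now",(Ro.from_euler('z',-p[2]).apply(s["ee_pos"]-[p[0],p[1],0])).round(1))
    print("shift",(Rc.inv().apply(d)/500).round(4),"mm",d.round(1),"turn",((Rc.inv()*Rt).as_rotvec()/.5).round(3))
E
python3 -c "
from h import *
to([-131,31,150])"
```

```text
1.4 [346.3 232.1 191.6] [180.    0.  174.2] q [ 32.   4. 108.  -0.  68. -52.] F [ 0.7 -0.6 -0.1] w 73.3 0.0
local now [-227.2  175.1  191.6]
shift [-0.1924 -0.2882  0.0832] mm [  81.1 -153.1  -41.6] turn [ 0.001  0.002 -0.001]
```

Request:
send_rows --deltas '[[[-0.048, -0.072, 0], [0, 0, 0]], [[-0.048, -0.072, 0.02], [0, 0, 0]], [[-0.048, -0.072, 0.03], [0, 0, 0]], [[-0.048, -0.072, 0.033], [0, 0, 0]], [[0, 0, 0], [0, 0, 0]], [[0, 0, 0], [0, 0, 0]]]'

```text
time_s: 2.0
ee_pos: [426.5, 80.1, 149.6]
ee_rot: [180.0, -0.1, 174.0]
force: [-0.5, 0.2, 0.2]
gripper_width: 73.1
gripper_force: 0.0
```

```bash
python3 - <<'E'
from h import *
to([-131,31,88])
p=np.load("p.npy")
c=grab_frame("wrist").copy()
for X in ([-128,30,92.5],[-72,-45,104.5],[-128,30,50],[-128,80,50]):
    u=proj("wrist",W(p,[X]))[0];print(u);cv2.circle(c,tuple(int(x) for x in u),3,(255,0,255),1)
cv2.imwrite("pics/w1.png",c[:,:,::-1])
E
```

```text
2.0 [426.5  80.1 149.6] [ 1.80e+02 -1.00e-01  1.74e+02] q [  9.   8. 111.   0.  62. -75.] F [-0.5  0.2  0.2] w 73.1 0.0
local now [-132.    32.   149.6]
shift [-0.0021 -0.002   0.1233] mm [  0.9  -1.1 -61.6] turn [ 0.001 -0.002 -0.007]
[254.31075935 204.51324272]
[169.85230261 269.1994281 ]
[254.78955261 193.50088553]
[303.57953371 193.41621852]
```

View pics/w1.png

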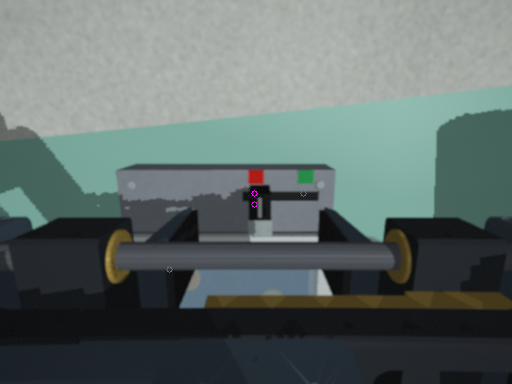

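The wrist view shows the lock at about (261,205) near the red mark at (257,176), with the green mark at (305,176). The lock position is about 2–4 mm, and both fingers straddle it.

Request:
send_rows --deltas '[[[-0.001, 0.002, 0.04], [0, 0, 0]], [[-0.001, 0, 0.04], [0, 0, 0]], [[0, 0, 0.043], [0, 0, 0]], [[0, 0, 0], [0, 0, 0]], [[0, 0, 0], [0, 0, 0]]]'

```text
time_s: 2.55
ee_pos: [427.7, 82.7, 89.1]
ee_rot: [180.0, 0.0, 174.3]
force: [-0.2, -0.1, 0.4]
gripper_width: 72.9
gripper_force: 0.0
```

Request:
send_rows --deltas '[[[0, 0, 0], [0, 0, 0]], [[0, 0, 0], [0, 0, 0]], [[0, 0, 0], [0, 0, 0]], [[0, 0, 0], [0, 0, 0]], [[0, 0, 0], [0, 0, 0]], [[0, 0, 0], [0, 0, 0]], [[0, 0, 0], [0, 0, 0]], [[0, 0, 0], [0, 0, 0]]]' --grip 1 --grip_force 15

```text
time_s: 3.35
ee_pos: [427.7, 81.5, 88.3]
ee_rot: [180.0, -0.0, 174.2]
force: [0.2, 0.1, -0.1]
gripper_width: 12.3
gripper_force: 0.0
```

```bash
python3 -c "
from h import *
to([-131,80,88])"
```

```text
3.35 [427.7  81.5  88.3] [180.   -0.  174.2] q [  9.  12. 116.   0.  53. -75.] F [ 0.2  0.1 -0.1] w 12.3 0.0
local now [-131.    33.5   88.3]
shift [0.0002 0.0931 0.0006] mm [ 4.7 46.3 -0.3] turn [ 0.    -0.    -0.002]
```

```bash
python3 - <<'E'
from h import *
a=grab_frame("scene")[95:175,190:310];b=grab_frame("side")[180:300,280:400]
a=cv2.resize(a,(390,260),interpolation=2);b=cv2.resize(b,(390,390),interpolation=2)
o=np.zeros((390,780,3),np.uint8);o[:260,:390]=a;o[:,390:]=b
cv2.imwrite("pics/s2.png",o[:,:,::-1]);print(state()["gripper_width"],state()["gripper_force"])
E
```

```text
3.6883266323839683 0.0
```

View pics/s2.png

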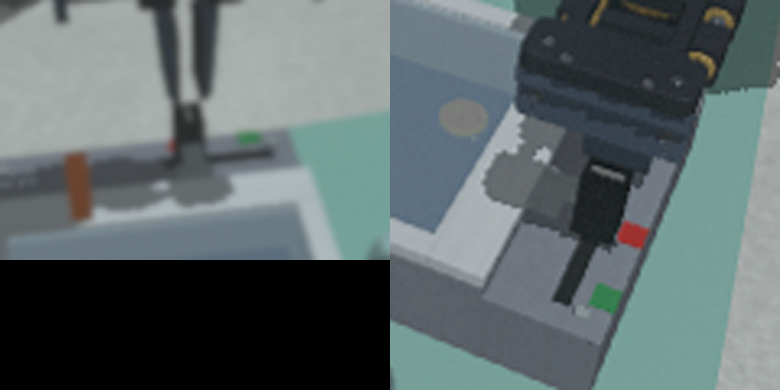

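```bash
python3 - <<'E'
from h import *
to([-131,34,88])
s=state();R=Ro.from_euler('xyz',s["ee_rot"],degrees=True)
p=np.load("p.npy")
T=s["ee_pos"]+R.apply([[0,0,14],[0,0,-5],[16,0,14],[-16,0,14]])
L=W(p,[[-128,34,92.5],[-140,34,92.5],[-116,34,92.5],[-128,34,50.5]])
for n,X in (("tip,grasp,tip+x,tip-x",T),("lock top, front,back,bottom",L)):
    print(n,"\n",((proj("scene",X)-[190,95])*3.25).round(0).tolist(),((proj("side",X)-[280,180])*3.25+[390,0]).round(0).tolist())
E
```

```text
3.45 [427.7  81.5  88.3] [180.   -0.  174.2] q [  9.  12. 116.   0.  53. -75.] F [0.3 1.1 0. ] w 3.7 0.0
local now [-131.    33.5   88.3]
shift [0.0001 0.001  0.0006] mm [ 0.   0.5 -0.3] turn [ 0.    -0.    -0.002]
tip,grasp,tip+x,tip-x 
 [[186.0, 130.0], [185.0, 107.0], [183.0, 116.0], [189.0, 144.0]] [[607.0, 198.0], [612.0, 173.0], [636.0, 208.0], [579.0, 188.0]]
lock top, front,back,bottom 
 [[187.0, 111.0], [184.0, 100.0], [189.0, 121.0], [188.0, 160.0]] [[606.0, 173.0], [628.0, 180.0], [585.0, 166.0], [595.0, 226.0]]
```

The fingers end at about row 100 in the left crop, just above the lock's top at row 103. They closed over it, so the tips sit higher than I assumed. I'll open, go lower and retry.

Request:
send_rows --deltas '[[[0, 0, 0], [0, 0, 0]], [[0, 0, 0], [0, 0, 0]], [[0, 0, 0], [0, 0, 0]], [[0, 0, 0], [0, 0, 0]], [[0, 0, 0], [0, 0, 0]], [[0, 0, 0], [0, 0, 0]]]' --grip 0.45

```text
time_s: 4.05
ee_pos: [427.7, 81.6, 88.3]
ee_rot: [180.0, -0.0, 174.2]
force: [-0.3, 0.4, -1.6]
gripper_width: 48.1
gripper_force: 0.0
```

Request:
send_rows --deltas '[[[0, 0, 0.012], [0, 0, 0]], [[0, 0, 0.012], [0, 0, 0]], [[0, 0, 0.01], [0, 0, 0]], [[0, 0, 0], [0, 0, 0]]]'

```text
time_s: 4.45
ee_pos: [426.9, 81.5, 70.4]
ee_rot: [-180.0, -0.1, 174.2]
force: [-0.7, -0.7, 0.3]
gripper_width: 50.1
gripper_force: 0.0
```

```bash
python3 - <<'E'
from h import *
to([-131,34,72])
a=grab_frame("scene")[95:175,190:310];b=grab_frame("side")[180:300,280:400]
a=cv2.resize(a,(390,260),interpolation=2);b=cv2.resize(b,(390,390),interpolation=2)
o=np.zeros((390,780,3),np.uint8);o[:260,:390]=a;o[:,390:]=b
o=cv2.convertScaleAbs(o,alpha=1.7)
cv2.imwrite("pics/s3.png",o[:,:,::-1])
E
```

```text
4.45 [426.9  81.5  70.4] [-1.800e+02 -1.000e-01  1.742e+02] q [  9.  13. 117.   0.  50. -75.] F [-0.7 -0.7  0.3] w 50.1 0.0
local now [-131.8   33.3   70.4]
shift [-0.0015  0.0014 -0.0033] mm [0.8 0.6 1.6] turn [-0.001 -0.004 -0.002]
```

View pics/s3.png

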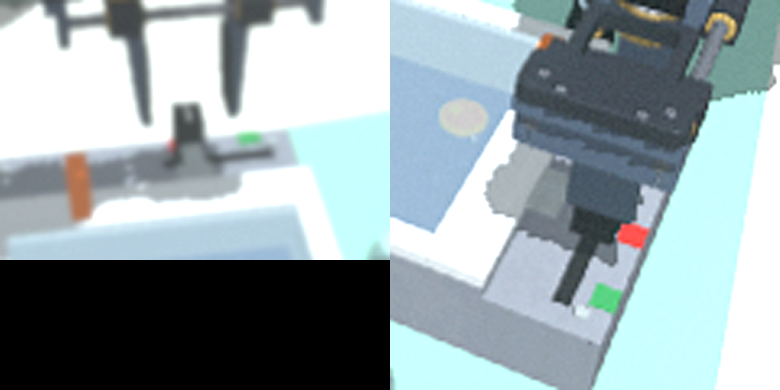

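Both fingers now straddle the lock: tips at about (147,122) and (232,115), lock top at (188,105). Closing.

Request:
send_rows --deltas '[[[-0.001, 0.001, 0.004], [0, 0, 0]], [[0, 0, 0], [0, 0, 0]], [[0, 0, 0], [0, 0, 0]], [[0, 0, 0], [0, 0, 0]], [[0, 0, 0], [0, 0, 0]], [[0, 0, 0], [0, 0, 0]], [[0, 0, 0], [0, 0, 0]]]' --grip 1 --grip_force 15

```text
time_s: 5.25
ee_pos: [429.1, 82.1, 70.1]
ee_rot: [180.0, 0.1, 174.2]
force: [-0.1, -0.1, 5.8]
gripper_width: 0.3
gripper_force: 2.8
```

```bash
python3 -c "
from h import *
to([-131,80,70])"
```

```text
5.25 [429.1  82.1  70.1] [1.800e+02 1.000e-01 1.742e+02] q [  9.  13. 117.  -0.  50. -75.] F [-0.1 -0.1  5.8] w 0.3 2.8463713824748993
local now [-129.6   34.2   70.1]
shift [0.0028 0.0917 0.0003] mm [ 3.3 45.7 -0.1] turn [ 0.001  0.004 -0.002]
```

```bash
python3 - <<'E'
from h import *
print(state()["force"],state()["gripper_width"])
a=grab_frame("scene")[105:165,220:280];b=grab_frame("side")[190:265,300:375]
a=cv2.resize(a,(390,390),interpolation=2);b=cv2.resize(b,(390,390),interpolation=2)
o=cv2.convertScaleAbs(np.hstack([a,b]),alpha=2)
cv2.imwrite("pics/s4.png",o[:,:,::-1])
s=state();R=Ro.from_euler('xyz',s["ee_rot"],degrees=True)
T=s["ee_pos"]+R.apply([[0,0,14],[0,0,0],[0,0,-22],[0,0,-60]])
print(((proj("scene",T)-[220,105])*6.5).round(0).tolist(),((proj("side",T)-[300,190])*5.2+[390,0]).round(0).tolist())
E
```

```text
[-0.09272665 -0.06797659  5.76625708] 0.3021743441540119
[[180.0, 239.0], [179.0, 207.0], [178.0, 154.0], [175.0, 59.0]] [[621.0, 301.0], [627.0, 273.0], [637.0, 228.0], [655.0, 145.0]]
```

View pics/s4.png

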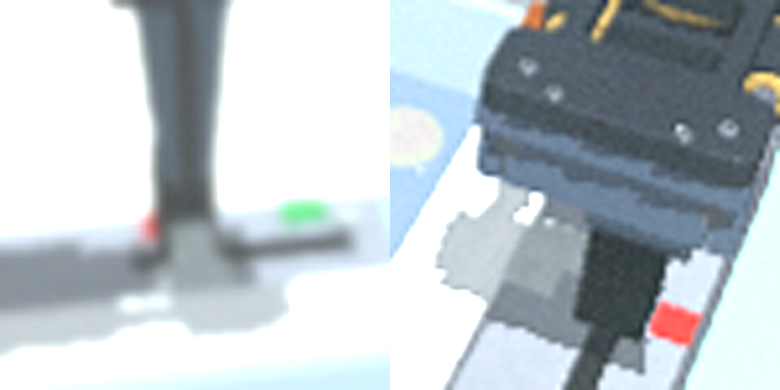

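The fingers rest on top of the lock: they hide its top face from (157,177) to (215,190), and Fz is about 6 N. So the tips really sit about 22 mm above the reported TCP, not 14 mm below it. I'll open and go lower in steps, watching the force.

Request:
send_rows --deltas '[[[0, 0, -0.006], [0, 0, 0]], [[0, 0, 0], [0, 0, 0]], [[0, 0, 0], [0, 0, 0]], [[0, 0, 0], [0, 0, 0]], [[0, 0, 0], [0, 0, 0]], [[0, 0, 0], [0, 0, 0]]]' --grip 0.45

```text
time_s: 5.95
ee_pos: [428.1, 82.0, 72.2]
ee_rot: [-180.0, -0.0, 174.2]
force: [0.4, 0.6, -0.7]
gripper_width: 45.6
gripper_force: 0.0
```

Request:
send_rows --deltas '[[[0, 0, 0.008], [0, 0, 0]], [[0, 0, 0.008], [0, 0, 0]], [[0, 0, 0], [0, 0, 0]]]'

```text
time_s: 6.25
ee_pos: [427.6, 81.9, 63.6]
ee_rot: [-180.0, -0.1, 174.2]
force: [-0.1, -0.4, 0.1]
gripper_width: 50.5
gripper_force: 0.0
```

Request:
send_rows --deltas '[[[0, 0, 0.008], [0, 0, 0]], [[0, 0, 0.008], [0, 0, 0]], [[0, 0, 0], [0, 0, 0]]]'

```text
time_s: 6.55
ee_pos: [427.8, 81.9, 55.8]
ee_rot: [-180.0, -0.1, 174.2]
force: [-0.6, -0.4, -0.3]
gripper_width: 49.9
gripper_force: 0.0
```

Request:
send_rows --deltas '[[[0, 0, 0.004], [0, 0, 0]], [[0, 0, 0], [0, 0, 0]], [[0, 0, 0], [0, 0, 0]], [[0, 0, 0], [0, 0, 0]], [[0, 0, 0], [0, 0, 0]], [[0, 0, 0], [0, 0, 0]]]' --grip 1 --grip_force 15

```text
time_s: 7.15
ee_pos: [428.4, 82.0, 54.5]
ee_rot: [180.0, 0.0, 174.2]
force: [0.3, -0.4, 0.8]
gripper_width: 19.8
gripper_force: 15.0
```

```bash
python3 -c "
from h import *
to([-131,80,54])"
```

```text
7.15 [428.4  82.   54.5] [180.    0.  174.2] q [  9.  14. 118.   0.  47. -75.] F [ 0.3 -0.4  0.8] w 19.8 14.999864548444748
local now [-130.3   34.    54.5]
shift [0.0014 0.092  0.0009] mm [ 4.  45.8 -0.5] turn [ 0.     0.001 -0.002]
```

Request:
send_rows --deltas '[[[0, 0.014, 0], [0, 0, 0]], [[0, 0.018, 0], [0, 0, 0]], [[0, 0.018, 0], [0, 0, 0]], [[0, 0.018, 0], [0, 0, 0]], [[0, 0.014, 0], [0, 0, 0]], [[0, 0, 0], [0, 0, 0]]]'

```text
time_s: 7.75
ee_pos: [432.8, 124.5, 54.5]
ee_rot: [179.9, 0.0, 174.2]
force: [-0.5, 1.7, 1.5]
gripper_width: 19.7
gripper_force: 15.0
```

Request:
send_rows --deltas '[[[0, 0.006, 0], [0, 0, 0]], [[0, 0.004, 0], [0, 0, 0]], [[0, 0, 0], [0, 0, 0]]]'

```text
time_s: 8.05
ee_pos: [433.1, 127.5, 54.5]
ee_rot: [-180.0, 0.0, 174.2]
force: [0.8, -2.8, 3.6]
gripper_width: 19.4
gripper_force: 15.0
```

Request:
send_rows --deltas '[[[0, 0.006, 0], [0, 0, 0]], [[0, 0, 0], [0, 0, 0]], [[0, 0, 0], [0, 0, 0]]]'

```text
time_s: 8.35
ee_pos: [433.0, 127.7, 54.4]
ee_rot: [-179.7, -0.0, 174.3]
force: [1.7, -13.1, 5.5]
gripper_width: 20.1
gripper_force: 15.0
```

```bash
python3 -c "
from h import *
to([-131,80,54])"
```

```text
8.35 [433.  127.7  54.4] [-179.7   -0.   174.3] q [ 15.  16. 116.  -0.  48. -69.] F [  1.7 -13.1   5.5] w 20.1 15.004247277975082
local now [-130.4   80.    54.4]
shift [0.0013 0.0001 0.0008] mm [-0.6  0.1 -0.4] turn [-0.011 -0.     0.003]
```

The lock is at the end stop: local y = 80.0 with a 13 N reaction. Releasing and moving to the orange grip.

Request:
send_rows --deltas '[[[0, -0.004, 0], [0, 0, 0]], [[0, 0, 0], [0, 0, 0]], [[0, 0, 0], [0, 0, 0]], [[0, 0, 0], [0, 0, 0]], [[0, 0, 0], [0, 0, 0]]]' --grip 0.45

```text
time_s: 8.85
ee_pos: [432.9, 129.1, 54.2]
ee_rot: [180.0, -0.0, 174.2]
force: [-0.8, -0.2, -1.1]
gripper_width: 49.8
gripper_force: 0.0
```

Request:
send_rows --deltas '[[[0, 0, -0.05], [0, 0, 0]], [[0, 0, -0.07], [0, 0, 0]], [[0, 0, -0.04], [0, 0, 0]], [[0, 0, 0], [0, 0, 0]]]'

```text
time_s: 9.25
ee_pos: [435.1, 129.6, 136.9]
ee_rot: [179.8, 0.3, 174.2]
force: [0.1, -1.1, 0.2]
gripper_width: 50.2
gripper_force: 0.0
```

```bash
python3 - <<'E'
from h import *
to([-72,-45,134])
b=grab_frame("side")[170:310,260:400]
cv2.imwrite("pics/s5.png",cv2.resize(b,(560,560),interpolation=2)[:,:,::-1])
E
```

```text
9.25 [435.1 129.6 136.9] [179.8   0.3 174.2] q [ 15.  10. 110.   0.  60. -69.] F [ 0.1 -1.1  0.2] w 50.2 0.0
local now [-128.4   82.   136.9]
shift [-0.113  -0.254   0.0059] mm [  43.3 -132.1   -2.9] turn [ 0.005  0.012 -0.001]
```

View pics/s5.png

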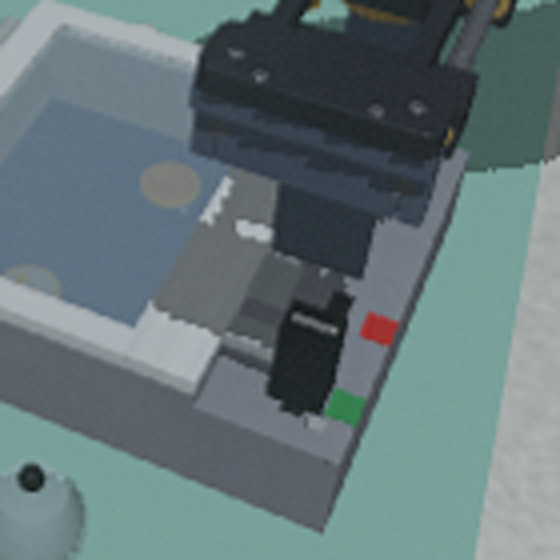

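The side view shows the lock at about (305,355), right beside the green mark at (345,407), with its slot end used up. Next is the grip.

Request:
send_rows --deltas '[[[-0.02, -0.043, 0], [0, 0, 0]], [[-0.02, -0.043, 0], [0, 0, 0]], [[-0.02, -0.043, 0], [0, 0, 0]], [[-0.02, -0.043, 0], [0, 0, 0]], [[-0.018, -0.043, 0], [0, 0, 0]], [[-0.015, -0.039, 0], [0, 0, 0]], [[0, 0, 0], [0, 0, 0]], [[0, 0, 0], [0, 0, 0]]]'

```text
time_s: 10.1
ee_pos: [475.3, -3.1, 133.0]
ee_rot: [180.0, -0.2, 174.1]
force: [-0.6, 0.0, -0.1]
gripper_width: 50.3
gripper_force: 0.0
```

```bash
python3 -c "
from h import *
to([-72,-45,54])"
```

```text
10.1 [475.3  -3.1 133. ] [180.   -0.2 174.1] q [ -2.  12. 107.   0.  61. -86.] F [-0.6  0.  -0.1] w 50.3 0.0
local now [-75.1 -45.9 133. ]
shift [-0.0066  0.0018  0.1579] mm [  3.2   0.6 -79. ] turn [ 0.001 -0.006 -0.004]
```

Request:
send_rows --deltas '[[[-0.006, 0.002, 0.04], [0, 0, 0]], [[0, 0, 0.05], [0, 0, 0]], [[0, 0, 0.035], [0, 0, 0]], [[0, 0, 0], [0, 0, 0]]]'

```text
time_s: 10.5
ee_pos: [476.6, -1.5, 69.3]
ee_rot: [-180.0, -0.4, 174.2]
force: [-0.1, -1.0, 0.2]
gripper_width: 50.1
gripper_force: 0.0
```

Request:
send_rows --deltas '[[[0, 0, 0.015], [0, 0, 0]], [[0, 0, 0.015], [0, 0, 0]], [[0, 0, 0], [0, 0, 0]]]'

```text
time_s: 10.8
ee_pos: [479.0, -2.4, 56.4]
ee_rot: [180.0, -0.1, 174.2]
force: [-1.1, -0.4, -0.3]
gripper_width: 50.4
gripper_force: 0.0
```

Request:
send_rows --deltas '[[[0, 0, 0], [0, 0, 0]], [[0, 0, 0], [0, 0, 0]], [[0, 0, 0], [0, 0, 0]], [[0, 0, 0], [0, 0, 0]], [[0, 0, 0], [0, 0, 0]], [[0, 0, 0], [0, 0, 0]], [[0, 0, 0], [0, 0, 0]]]' --grip 1 --grip_force 35

```text
time_s: 11.5
ee_pos: [479.4, -3.0, 56.9]
ee_rot: [-180.0, 0.0, 174.2]
force: [-0.0, -2.2, 1.7]
gripper_width: 14.0
gripper_force: 35.0
```

```bash
python3 -c "
from h import *
to([-72,-45,54])"
```

```text
11.5 [479.4  -3.   56.9] [-180.     0.   174.2] q [ -2.  18. 113.  -0.  50. -86.] F [-0.  -2.2  1.7] w 14.0 35.00024199485779
local now [-71.  -45.4  56.9]
shift [0.0021 0.0009 0.0059] mm [-1.   0.5 -2.9] turn [-0.001  0.    -0.001]
```

Request:
send_rows --deltas '[[[0, 0, -0.014], [0, 0.087, 0]], [[0, 0, -0.014], [0, 0.087, 0]], [[-0.0005, 0, -0.014], [0, 0.087, 0]], [[0, 0, -0.014], [0, 0.087, 0]], [[0, 0, 0], [0, 0, 0]], [[0, 0, 0], [0, 0, 0]]]'

```text
time_s: 12.1
ee_pos: [481.3, -3.2, 84.3]
ee_rot: [-180.0, -9.9, 174.2]
force: [-1.3, -3.5, -0.4]
gripper_width: 13.9
gripper_force: 35.0
```

```bash
python3 -c "
from h import *
to([-72,-45,54],10)"
```

```text
12.1 [481.3  -3.2  84.3] [-180.    -9.9  174.2] q [ -2.  21. 103.   1.  66. -87.] F [-1.3 -3.5 -0.4] w 13.9 35.00012218952179
local now [-69.1 -45.5  84.3]
shift [-0.0047  0.001   0.0607] mm [ -2.9   0.8 -30.3] turn [-0.001  0.002 -0.001]
```

Request:
send_rows --deltas '[[[0, 0, -0.014], [0, 0.087, 0]], [[-0.0005, 0, -0.014], [0, 0.087, 0]], [[0, 0, -0.014], [0, 0.087, 0]], [[0, 0, -0.014], [0, 0.087, 0]], [[0, 0, 0], [0, 0, 0]], [[0, 0, 0], [0, 0, 0]]]'

```text
time_s: 12.7
ee_pos: [488.1, -4.0, 111.5]
ee_rot: [-179.9, -19.9, 174.2]
force: [-2.1, -3.9, 1.2]
gripper_width: 13.5
gripper_force: 35.0
```

```bash
python3 - <<'E'
from h import *
to([-72,-45,54],20)
a=grab_frame("scene")[80:210,150:310]
b=grab_frame("side")[130:300,210:400]
o=np.hstack([cv2.resize(a,(390,317),interpolation=2),cv2.resize(b,(354,317),interpolation=2)])
cv2.imwrite("pics/s6.png",o[:,:,::-1])
E
```

```text
12.7 [488.1  -4.  111.5] [-179.9  -19.9  174.2] q [ -3.  26.  93.   1.  81. -87.] F [-2.1 -3.9  1.2] w 13.5 35.000656843185425
local now [-62.3 -45.5 111.5]
shift [-0.0208  0.0011  0.1147] mm [ -9.6   1.5 -57.5] turn [-0.001  0.004 -0.001]
```

View pics/s6.png

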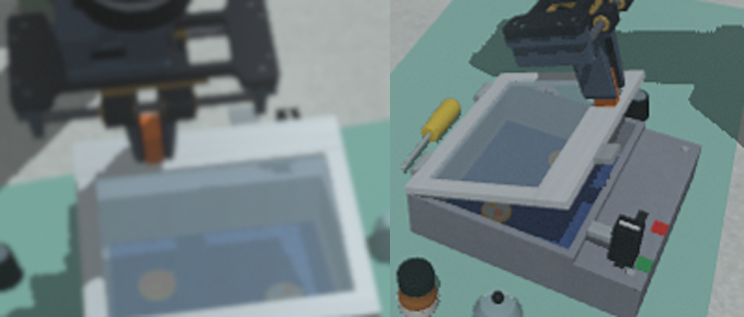

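The cover is rising with the gripper: the orange grip is held between the fingers at (152,140) left and (605,95) right, and the lock stays at green, (630,240). Continuing to 45°.

Request:
send_rows --deltas '[[[0, 0, -0.014], [0, 0.087, 0]], [[-0.0005, 0, -0.014], [0, 0.087, 0]], [[0, 0, -0.014], [0, 0.087, 0]], [[0, 0, -0.014], [0, 0.087, 0]], [[0, 0, -0.014], [0, 0.087, 0]], [[0, 0, 0], [0, 0, 0]]]'

```text
time_s: 13.4
ee_pos: [503.1, -5.6, 143.5]
ee_rot: [-179.9, -32.5, 174.1]
force: [-3.1, -4.2, 3.3]
gripper_width: 14.2
gripper_force: 35.0
```

Request:
send_rows --deltas '[[[0, 0, -0.014], [0, 0.087, 0]], [[-0.0005, 0, -0.014], [0, 0.087, 0]], [[0, 0, -0.014], [0, 0.087, 0]], [[0, 0, -0.014], [0, 0.087, 0]], [[0, 0, -0.014], [0, 0.087, 0]], [[0, 0, 0], [0, 0, 0]], [[0, 0, 0], [0, 0, 0]], [[0, 0, 0], [0, 0, 0]]]'

```text
time_s: 14.2
ee_pos: [524.1, -7.7, 170.9]
ee_rot: [-179.9, -44.8, 174.1]
force: [-3.0, -4.3, 1.0]
gripper_width: 13.7
gripper_force: 35.0
```

```bash
python3 - <<'E'
from h import *
to([-72,-45,54],45)
p=np.load("p.npy");out=[]
for c,(x,y) in (("scene",(150,60)),("side",(210,100))):
    im=cv2.resize(grab_frame(c)[y:y+190,x:x+190],(380,380),interpolation=2).copy()
    for a,col in ((40,(255,0,0)),(45,(255,0,255)),(50,(255,255,0))):
        X=Ro.from_euler('y',a,degrees=True).apply([[-180,-110,8],[-180,110,8],[0,110,8],[0,-110,8]])+[90,0,58.5]
        u=(proj(c,W(p,X))-[x,y]+.5)*2-.5
        cv2.polylines(im,[u.round().astype(int)],True,col,1)
    out.append(im)
cv2.imwrite("pics/s7.png",np.hstack(out)[:,:,::-1])
E
```

```text
14.2 [524.1  -7.7 170.9] [-179.9  -44.8  174.1] q [ -3.  41.  68.   2. 116. -87.] F [-3.  -4.3  1. ] w 13.7 34.99958395957947
local now [-26.  -45.6 170.9]
shift [-0.0997  0.0013  0.2306] mm [ -45.7    5.2 -116.9] turn [-0.     0.005 -0.002]
```

View pics/s7.png

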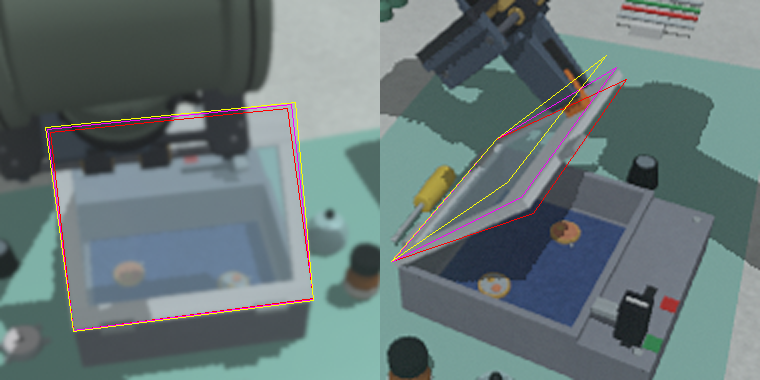

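The cover's upper front corners, at about (525,207) and (624,75) in the side view, lie between the 40° (red) and 45° (magenta) outlines, so it is at about 43–44°. The movements are undisturbed. I'll nudge up 1.2° and settle.

Request:
send_rows --deltas '[[[0, 0, -0.0068], [0, 0.042, 0]], [[0, 0, 0], [0, 0, 0]], [[0, 0, 0], [0, 0, 0]], [[0, 0, 0], [0, 0, 0]], [[0, 0, 0], [0, 0, 0]], [[0, 0, 0], [0, 0, 0]], [[0, 0, 0], [0, 0, 0]], [[0, 0, 0], [0, 0, 0]]]'

```text
time_s: 15.1
ee_pos: [526.5, -8.0, 173.3]
ee_rot: [-179.9, -46.0, 174.1]
force: [-2.6, -5.5, 0.6]
gripper_width: 13.9
gripper_force: 35.0
```

```bash
python3 - <<'E'
from h import *
to([-72,-45,54],45)
p=np.load("p.npy");c="side";x,y=210,100
im=cv2.resize(grab_frame(c)[y:y+120,x+40:x+160],(600,600),interpolation=2).copy()
for a,col in ((40,(255,0,0)),(45,(255,0,255)),(50,(255,255,0))):
    X=Ro.from_euler('y',a,degrees=True).apply([[-180,-110,8],[-180,110,8],[0,110,8],[0,-110,8]])+[90,0,58.5]
    u=(proj(c,W(p,X))-[x+40,y]+.5)*5-.5
    cv2.polylines(im,[u.round().astype(int)],True,col,1)
cv2.imwrite("pics/s8.png",im[:,:,::-1])
E
```

```text
15.1 [526.5  -8.  173.3] [-179.9  -46.   174.1] q [ -3.  42.  67.   2. 117. -87.] F [-2.6 -5.5  0.6] w 13.9 34.99947667121887
local now [-23.7 -45.6 173.3]
shift [-0.1046  0.0013  0.2352] mm [ -48.     5.5 -119.3] turn [-0.    -0.036 -0.002]
```

View pics/s8.png

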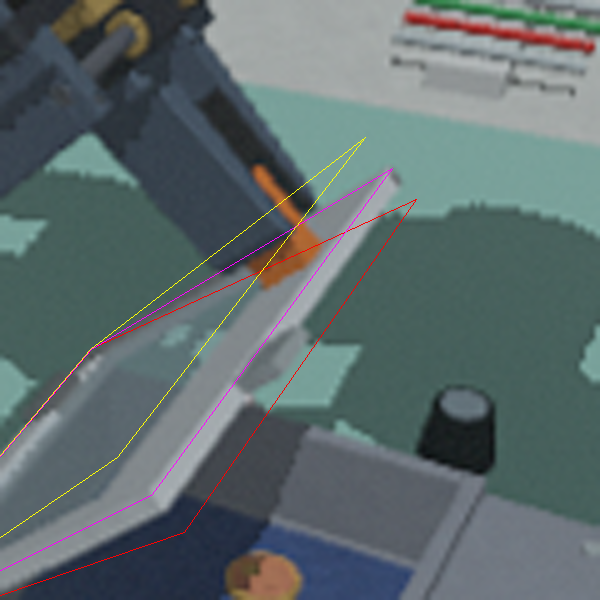

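The cover's top corners, (392,170) and (155,495), now match the 45° outline, and the arm is still. Handing in.

```bash
python3 -c "
from workcell import *
print(job_done())"
```

```text
the job is handed in; nothing more can be done
None
```

The transport lock is at its end stop by the green mark, and the gripper is holding the sprung cover still at about 45° (camera overlay 45°, tool angle 46°); the job is handed in at 15 s on the robot's clock, and the verdict was not shown.

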